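# Pack the sample vial and shut the case

### The job

Take the blue-capped sample vial out of the leaning teal stand and lower it (do not drop it in) upright into the green-framed free cell of the sample case, all the way down; then swing the orange lid shut and press it down until its black tab snaps fully home behind the front rim. Leave the other vials, the bottles, the jar, the dish and the scoop where they are.

Things in the scene. Friction and masses are not known exactly. Their poses are not given: they have to be found in the camera images.
- sample: sample vial to pack: clear glass cylinder 27 mm wide, 85 mm tall with a BLUE cap (28.4 mm wide, top 18 mm); about 55 g. Origin: centre of its underside; z runs along the vial to its cap. Starts leaning 35 degrees in one of the two sockets of the teal stand, its top 40 mm out of the socket
- spare: an identical vial with a YELLOW cap in the other socket of the stand; a bystander that stays there. Same origin and axes as the sample vial
- stand: teal leaning stand, fixed: base 120 x 135 x 6 mm, origin: centre of its underside. Two square sockets (31 mm inside, 39 outside, 45 deep) at y = -38 and +38 mm, leaning 35 degrees: mouths face up and to the stand's -x (roughly to the robot), about 65 mm above the table; vial caps reach about 100 mm
- case: sample case, fixed: white base 132 (x) x 164 (y) x 62 mm, walls 4 mm; origin: centre of underside; -x is its front, roughly to the robot. In it dark foam (80 x 150 mm, top at 57 mm) with three square cells in a row along y, 44 mm apart, at x = -8 mm: 32 mm wide, 3 mm chamfer, floor 12 mm above the table. A vial in a cell stands 40 mm out of the foam. Two hold white-capped vials, one is free
- ring: flat green square frame, 42 mm outside, printed round the free cell; origin at the cell's centre on the foam's top face, z up, axes parallel to the case's. A vial fully down in that cell has its origin 45 mm below this one
- lid (a joint): angle of the orange lid, rad: 0 fully shut, 1.57 upright, starts open; stiff hinge (0.15 N m), stays where left. Shell 132 (from hinge) x 164 x 45 mm deep; grip ledge 60 x 12 x 8 mm on its front. A black sprung tab with a roller nose (50 mm wide, 15 mm below the free edge) snaps behind a bead inside the case's front rim: meets it at about 0.1 rad, needs about 10 N pressed near the lid's front edge
- lid_hinge (a point): middle of the hinge axis: on the case's rear (+x) rim at 62 mm height, fixed; the axis runs along the case's y
- lid_edge (a point): point on the moving lid: middle of the edge where its outer (top) face meets its front face, 132 mm from the hinge along the lid and 45 mm out; shut, it lies 107 mm above the table above the case's front rim
- vial_c: white-capped vial (27 x 85 mm) standing in a case cell; stays. Origin: centre of the underside
- vial_d: another white-capped vial in a case cell; stays. Origin: centre of the underside
- amber: amber glass bottle, blue cap, 64 mm wide, 150 mm tall; bystander. Origin: centre of the underside
- amber_big: big amber bottle, blue cap, 90 mm wide, 200 mm tall; bystander. Origin: centre of the underside
- jar: clear jar, white cap, 52 mm wide, 70 mm tall; bystander. Origin: centre of the underside
- dish: white dish 72 mm wide, 22 mm tall; bystander. Origin: centre of the underside
- scoop: steel lab scoop 170 mm long lying on the bench; bystander
There are look-alikes about, which are no part of the job. Leave any red look-alike of the sample alone.

How it is judged:
On the way, in this order (a step that is already met when the one before it is completed fails the run):
1. the sample vial stands fully down in the green-framed cell, released, while the lid is still open (over 0.6 rad) (horizontal distance between sample and ring below 0.006 m and z of sample in the frame of ring below -0.04 m and angle between sample's own z axis and vertical below 0.12 rad and contact force between the fingers and sample below 0.01 N and value of joint lid above 0.6 rad), for 0.2 s.
2. the lid is fully shut, its tab behind the rim (under 0.03 rad) (value of joint lid below 0.03 rad), for 0.2 s.
At the end, for the whole second after the job is handed in: Lid shut under 0.03 rad, tab behind the rim; sample vial at rest in the green-framed cell, within 6 mm of its centre, upright within 0.12 rad, underside 40 mm or more below the foam top; white-capped vials within 10 mm, all other bystanders within 25 mm of their starts (horizontal distance between sample and ring below 0.006 m and z of sample in the frame of ring below -0.04 m and angle between sample's own z axis and vertical below 0.12 rad and value of joint lid below 0.03 rad and linear speed of sample below 0.02 m/s and distance of each of spare, amber, amber_big, dish, scoop, jar from where it was at the start of the episode below 0.025 m and distance of each of vial_c, vial_d from where it was at the start of the episode below 0.01 m); the robot touches nothing.
It fails at once if the yellow-capped vial, a bottle, the jar, the dish or the scoop is moved more than 25 mm (distance of any of spare, amber, amber_big, dish, scoop, jar from where it was at the start of the episode above 0.025 m).
It fails at once if a white-capped vial is moved more than 10 mm (distance of any of vial_c, vial_d from where it was at the start of the episode above 0.01 m).
It fails at once if the sample vial is let go over the cell while more than 15 mm above its floor (dropped in) (contact force between the fingers and sample below 0.01 N and horizontal distance between sample and ring below 0.03 m and z of sample in the frame of ring above -0.03 m).
It also fails if it takes over 64 s, if anything falls off the work surface, if the arm or the gripper's body presses on something with over 40 N, if the wrist force passes 120 N, or if a joint passes its speed limit or range.

### The arm

A 6-joint arm with a two-finger parallel gripper is mounted at the origin on the work surface. World frame = base frame: x ahead of the robot, y to its left, z up, the work surface at z = 0. Lengths are in m, angles in rad, forces in N, time in s.
With the tool pointing down it reaches from about 0.35 to 1 m from the base axis. Payload 7.1 kg.
Tool frame: the origin (TCP) lies midway between the tips of the shut fingers; the grasp point (between the pads) lies 19 mm behind it; z points along the fingers, y is the line along which they close (so a half turn about z gives the same grasp; the last joint's range is limited). The gripper opens to 85 mm and grips with 20 to 120 N. Pads are 22 mm wide; open, the fingers measure 114 mm over their backs; the gripper's body (76 mm by 85 mm) begins 54 mm behind the grasp point. The pads swing forward as they close: fully open they stand 13 mm farther back than shut.
Start: joints at [-1.271, 0.423, 1.63, -0, 1.089, -0.019], TCP at [0.196, -0.593, 0.231] pointing down, gripper open.
Joint ranges: [-3, 3], [-0.9, 2.11], [0.09, 2.58], [-1.31, 4.45], [0.11, 2.69], [-2.54, 2.54]. Speed limits (rad/s): [2.39, 2.39, 3.01, 3.14, 3.14, 3.14].

### API

Orientations are given as a unit quaternion [w, x, y, z].
In Python, from rig import arm, viewer gives the robot as it stands. The module is installed in compiled form; this text tells all that it offers.
- The arm moves only by the shell command python3 -m inch 'ROWS' [FORCE]. ROWS is a JSON object of lists of equal length, an entry for each row: "slide": the shift along the tool's x, y, z normalised to -1 to 1, where 1 is 30 cm, a list of three; "turn": the turn, a rotation vector about the tool's x, y, z normalised to -1 to 1, where 1 is 0.5 rad, a list of three; "grip": the closure, from -1 (fully open) to 1 (shut). A call has 1 to 8 rows; each row shifts and turns the commanded pose from where the row before left it, along the tool's axes as they then stand; what a row does not reach is not made up. A row lasts 1/10 s, in which the tool goes at most 50 mm and 8.59 degrees, less where a joint would pass 70% of its speed; a pose out of reach is approached as far as the arm can. A call with a number of a shift or a turn outside -1 to 1 is refused whole. A call with a gripper value outside its range is refused whole. The fingers move at their own pace and stop on an object; FORCE is the grip in N (left out, the last holds). Time passes only in rows, so rows that do not move let the fingers close. It gives the time, the measured TCP pose, the force, the opening and the grip force at its end, in the units of the state.
- arm.get_state(): the state, without advancing time (a new reading comes with each control period).
- viewer.grab_frame(name): name is "side" or "top" or "wrist"; returns the picture (480x640x3 uint8, red, green, blue); there is no depth.
- viewer.get_calibration(name): a dict with "fov_y" (degrees; the focal length in pixels is half the picture's height over the tangent of half this angle, whatever the lens; pixels are square), "cx", "cy" (the principal point, pixels), "D" ([k1, k2, p1, p2, k3] as OpenCV has them; the pictures are not rectified), "pose" (4x4, takes a point from camera to world coordinates). Camera axes: x right, y down, z forward; pixel columns grow to the right and rows downward; lengths in m; the calibration is good to about 2 mm. A picture is of the moment at which its call begins: read the wrist's pose just before it. get_calibration takes no time and is no camera call; for the wrist camera it gives the pose at the moment of the call.
- arm.finish_job(): hands the job in; it is judged then, once.
The state is a dict: "clock": time; "joints": joint angles; "qd": joint speeds; "joint_efforts": joint torques, N m; "tcp_pos": TCP position; "eef_rot": TCP orientation; "wrist_force": force on the tool from outside, world axes, zero at the start; "moment": the same for the moment, N m; "grip_width": finger opening in m; "grip_force": force on a finger pad.
Only numpy, scipy, OpenCV 4.12 (cv2) and the standard library are available. Lean on these libraries where they do the work, as an engineer would, in place of code of your own. Each camera call takes 0.05 s, during which the arm holds its last target. There are 200 camera calls.

## Working session

There is one attempt and no reset: what is moved stays moved. The work goes in short steps, Python scripts to look and compute and a shell command to move; the robot and the scene stay as the last step left them, time stands still between calls to the robot, and variables do not carry over. Pictures are saved under pics/ and viewed, at most 12 in all, crops included, and the job is handed in when it is done.

```bash
mkdir -p pics; python3 - <<'E'
from rig import arm, viewer
import cv2,numpy as np
print(arm.get_state())
for n in("side","top"):
    f=viewer.grab_frame(n); cv2.imwrite(f"pics/{n}0.png",f[:,:,::-1]); c=viewer.get_calibration(n); print(n,c)
E
```

```text
{'clock': 0.0, 'joints': array([-1.27103258e+00,  4.23826223e-01,  1.63068250e+00, -1.34530660e-05,
        1.08860676e+00, -1.89781459e-02]), 'qd': array([ 3.69443613e-03, -3.27854351e-04,  3.10061412e-05, -1.32064453e-03,
       -3.96742036e-06, -3.00143560e-04]), 'joint_efforts': array([ 1.27392050e-03, -5.57381773e+01, -2.81747103e+01, -6.06921139e-05,
        7.22060140e-03, -1.51306193e-05]), 'tcp_pos': array([ 0.19573123, -0.59298915,  0.23055776]), 'eef_rot': array([-7.53091764e-04,  9.87326526e-01,  1.58700195e-01, -1.12445228e-04]), 'wrist_force': array([-0.92944493,  0.6404127 , -0.2453864 ]), 'moment': array([-0.03897865, -0.0181151 , -0.04184941]), 'grip_force': 0.0, 'grip_width': 0.08537606516110662}
side {'fov_y': 57.66853534665527, 'cx': 315.7094489724952, 'cy': 232.6016811699536, 'D': array([0.01861863, 0.        , 0.        , 0.        , 0.        ]), 'pose': array([[ 0.9920313 , -0.05740528,  0.11215407,  0.42750299],
       [-0.12395826, -0.60398558,  0.7872965 , -0.71493335],
       [ 0.02254447, -0.79492519, -0.60628846,  0.63198952],
       [ 0.        ,  0.        ,  0.        ,  1.        ]])}
top {'fov_y': 50.11267607907958, 'cx': 312.64442301771885, 'cy': 233.01749607798394, 'D': array([-0.12537894,  0.        ,  0.        ,  0.        ,  0.        ]), 'pose': array([[ 0.02003647, -0.98824732,  0.15154463,  0.38768461],
       [-0.99979478, -0.01935152,  0.0059934 ,  0.01302163],
       [-0.00299035, -0.15163362, -0.98843225,  1.13100389],
       [ 0.        ,  0.        ,  0.        ,  1.        ]])}
```

View pics/side0.png

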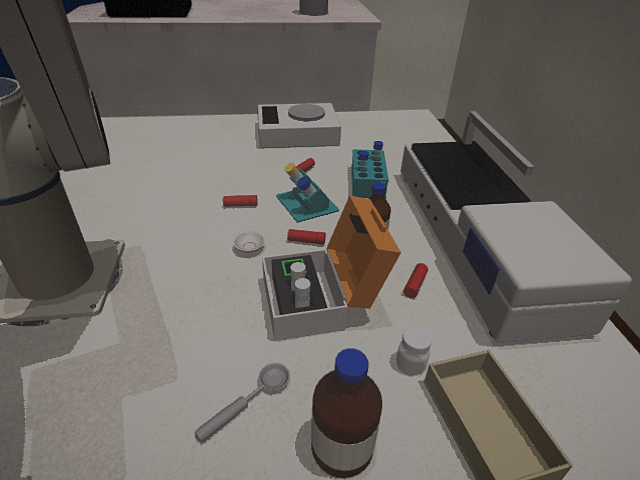

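View pics/top0.png

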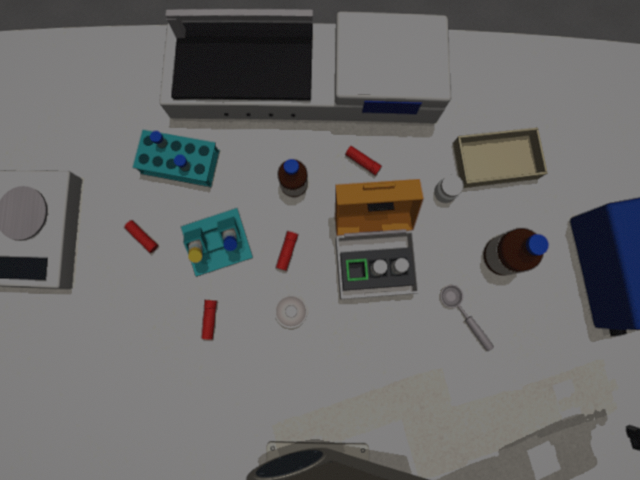

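```bash
cat > h.py <<'E'
import cv2,numpy as np
from scipy.spatial.transform import Rotation as R
def ray(cal,uv):
    f=240/np.tan(np.radians(cal["fov_y"]/2)); K=np.array([[f,0,cal["cx"]],[0,f,cal["cy"]],[0,0,1.]])
    p=cv2.undistortPoints(np.array(uv,float).reshape(-1,1,2),K,cal["D"]).reshape(-1,2)
    d=np.c_[p,np.ones(len(p))]@cal["pose"][:3,:3].T
    return cal["pose"][:3,3],d/np.linalg.norm(d,axis=1)[:,None]
def plane(cal,uv,z):
    o,d=ray(cal,uv); return o+d*((z-o[2])/d[:,2])[:,None]
def tri(c1,u1,c2,u2):
    o1,d1=ray(c1,u1);o2,d2=ray(c2,u2);out=[]
    for a,b in zip(d1,d2):
        s=np.linalg.lstsq(np.c_[a,-b],o2-o1,rcond=None)[0]
        p,q=o1+s[0]*a,o2+s[1]*b; out.append([*((p+q)/2),np.linalg.norm(p-q)])
    return np.array(out)
def blobs(img,lo,hi,roi,minA=15):
    h=cv2.cvtColor(img,cv2.COLOR_RGB2HSV); m=cv2.inRange(h,np.array(lo),np.array(hi))
    x0,y0,x1,y1=roi; M=np.zeros_like(m); M[y0:y1,x0:x1]=m[y0:y1,x0:x1]
    n,_,st,c=cv2.connectedComponentsWithStats(M)
    return M,[(c[i].round(1).tolist(),st[i].tolist()) for i in range(1,n) if st[i,4]>=minA]
E
python3 - <<'E'
from h import *
from rig import viewer
I={n:cv2.imread(f"pics/{n}0.png")[:,:,::-1].copy() for n in("side","top")}
C={n:viewer.get_calibration(n) for n in I}
roi={"side":(270,150,345,225),"top":(175,200,260,285)}
roig={"side":(250,240,340,330),"top":(335,250,385,290)}
res={}
for n in I:
    for nm,lo,hi,r in(("blue",(110,120,40),(130,255,255),roi[n]),("yel",(20,100,80),(35,255,255),roi[n]),("teal",(80,80,30),(100,255,255),roi[n]),("green",(45,100,50),(75,255,255),roig[n])):
        M,b=blobs(I[n],lo,hi,r); print(n,nm,b)
        pts=cv2.findNonZero(M)
        if pts is not None: print("   box",cv2.boxPoints(cv2.minAreaRect(pts)).round(1).tolist())
a=cv2.resize(I["top"][200:285,175:270],None,fx=4,fy=4,interpolation=2)
b=cv2.resize(I["side"][150:235,260:355],None,fx=4,fy=4,interpolation=2)
cv2.imwrite("pics/crop1.png",np.hstack([a,b])[:,:,::-1])
E
```

```text
side blue [([303.3, 181.5], [297, 177, 14, 11, 91])]
   box [[295.79998779296875, 183.8000030517578], [301.29998779296875, 174.3000030517578], [311.79998779296875, 180.3000030517578], [306.3999938964844, 189.8000030517578]]
side yel [([290.7, 168.6], [285, 163, 12, 13, 101])]
   box [[283.5, 168.5], [290.5, 161.5], [298.0, 169.0], [291.0, 176.0]]
side teal [([306.7, 202.5], [277, 168, 62, 54, 1163])]
   box [[271.3999938964844, 192.89999389648438], [300.20001220703125, 167.0], [338.5, 209.60000610351562], [309.70001220703125, 235.5]]
side green [([289.6, 264.8], [281, 258, 23, 18, 84])]
   box [[281.0, 261.0], [303.5, 257.0], [306.20001220703125, 272.0], [283.6000061035156, 275.8999938964844]]
top blue [([229.7, 242.5], [224, 236, 12, 14, 140])]
   box [[224.0, 236.0], [235.0, 236.0], [235.0, 249.0], [224.0, 249.0]]
top yel [([194.7, 254.4], [189, 247, 13, 15, 162])]
   box [[189.0, 247.0], [201.0, 247.0], [201.0, 261.0], [189.0, 261.0]]
top teal [([216.8, 241.0], [181, 208, 71, 68, 2573])]
   box [[178.3000030517578, 226.5], [236.5, 207.5], [252.8000030517578, 257.1000061035156], [194.5, 276.1000061035156]]
top green [([356.6, 269.2], [346, 259, 22, 22, 215])]
   box [[346.0, 259.0], [367.0, 259.0], [367.0, 280.0], [346.0, 280.0]]
```

View pics/crop1.png

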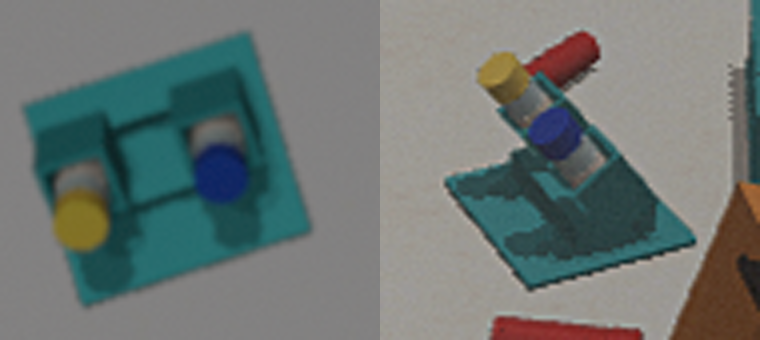

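```bash
python3 - <<'E'
from h import *
from rig import viewer
np.set_printoptions(precision=4,suppress=True)
s,t=viewer.get_calibration("side"),viewer.get_calibration("top")
print("blue,yel,green\n",tri(s,[[303.3,181.8],[290.7,168.8],[291.5,266.3]],t,[[229.7,242.7],[194.9,254.4],[356.6,269.4]]))
c=plane(t,[[237.5,208],[253,257.5],[196.2,276.2],[181,226.2]],0.006);print(c,c.mean(0),[np.linalg.norm(c[i]-c[i-1]) for i in range(4)])
print(np.degrees(np.arctan2(*(c[0]-c[1])[1::-1])),np.degrees(np.arctan2(*(c[3]-c[2])[1::-1])))
d=plane(s,[[276.2,195.5],[297.5,222],[338.5,210]],0.006);print(d)
g=plane(t,[[346,259],[367.5,259],[367.5,280.5],[346,280.5]],.057);print(g,g.mean(0))
print(plane(s,[[281,261],[303.5,257],[306,272],[283.6,276]],.057).mean(0))
# yaw of case from lid top edge etc later; wrist cam
w=viewer.get_calibration("wrist");print(w)
E
```

```text
blue,yel,green
 [[ 0.5231  0.1888  0.0923  0.0009]
 [ 0.498   0.2604  0.0892  0.0004]
 [ 0.4747 -0.074   0.0586  0.0042]]
[[0.6136 0.1894 0.006 ]
 [0.503  0.1503 0.006 ]
 [0.4588 0.2748 0.006 ]
 [0.5699 0.3153 0.006 ]] [0.5363 0.2324 0.006 ] [np.float64(0.13327034440889513), np.float64(0.11733399383191148), np.float64(0.13211408720199497), np.float64(0.11823611230174687)]
19.45719020130532 20.016721809435754
[[0.4589 0.2691 0.006 ]
 [0.5043 0.1445 0.006 ]
 [0.6129 0.1866 0.006 ]]
[[ 0.4985 -0.0517  0.057 ]
 [ 0.4993 -0.0969  0.057 ]
 [ 0.4541 -0.0972  0.057 ]
 [ 0.4533 -0.0522  0.057 ]] [ 0.4763 -0.0745  0.057 ]
[ 0.4768 -0.073   0.057 ]
{'fov_y': 70.99048762666425, 'cx': 319.3270787887229, 'cy': 242.80275621372763, 'D': array([0.006, 0.   , 0.   , 0.   , 0.   ]), 'pose': array([[ 0.314 , -0.9134, -0.2591,  0.2602],
       [-0.9494, -0.3026, -0.0839, -0.5734],
       [-0.0018,  0.2723, -0.9622,  0.3728],
       [ 0.    ,  0.    ,  0.    ,  1.    ]])}
```

```bash
cat > plan.py <<'E'
from h import *
from rig import arm
np.set_printoptions(precision=4,suppress=True)
def go(pos=None,z=None,x=None):
    s=arm.get_state(); q=s["eef_rot"]; A=R.from_quat([*q[1:],q[0]])
    print("t",round(s["clock"],2),"tcp",s["tcp_pos"],"F",s["wrist_force"],"w",round(s["grip_width"],4),"j",s["joints"]); print("axes\n",A.as_matrix())
    if z is not None:
        z=np.array(z,float);z/=np.linalg.norm(z);x=np.array(x,float);x-=z*(x@z);x/=np.linalg.norm(x)
        B=R.from_matrix(np.c_[x,np.cross(z,x),z]); rv=(A.inv()*B).as_rotvec(); print("turn units",rv/.5,"rows",np.linalg.norm(rv)/.15)
    if pos is not None:
        d=A.inv().apply(np.array(pos)-s["tcp_pos"]); print("slide units",d/.3,"rows",np.linalg.norm(d)/.05)
        if z is not None: print("slide units after turn",B.inv().apply(np.array(pos)-s["tcp_pos"])/.3)
E
python3 -m inch '{"slide":[[0,0,-0.16],[0.09,-0.13,0],[0.09,-0.13,0],[0.09,-0.13,0],[0.09,-0.13,0],[0.09,-0.13,0],[0.09,-0.13,0],[0.09,-0.13,0]],"turn":[[0,0,0],[0,0,0],[0,0,0],[0,0,0],[0,0,0],[0,0,0],[0,0,0],[0,0,0]],"grip":[-1,-1,-1,-1,-1,-1,-1,-1]}'
python3 -m inch '{"slide":[[0.09,-0.13,0],[0.09,-0.13,0],[0.09,-0.13,0],[0.09,-0.13,0],[0.09,-0.13,0],[0.09,-0.13,0],[0.09,-0.13,0],[0.09,-0.13,0]],"turn":[[0,0,0],[0,0,0],[0,0,0],[0,0,0],[0,0,0],[0,0,0],[0,0,0],[0,0,0]],"grip":[-1,-1,-1,-1,-1,-1,-1,-1]}'
python3 -c "
from plan import *
go([.415,.15,.256],[.54,.1934,-.819],[-.337,.941,0])"
```

```text
clock: 0.9
tcp_pos: [0.2897, -0.2731, 0.2792]
eef_rot: [-0.0, 0.987, 0.158, 0.0]
wrist_force: [2.0, 0.1, 1.0]
grip_width: 0.0853
grip_force: 0.0
clock: 1.7
tcp_pos: [0.3971, 0.0911, 0.2793]
eef_rot: [0.0, 0.987, 0.159, 0.0]
wrist_force: [0.8, -1.2, -0.5]
grip_width: 0.0855
grip_force: 0.0
t 1.7 tcp [0.3971 0.0911 0.2793] F [ 0.7704 -1.2212 -0.4967] w 0.0855 j [ 0.1963  0.0258  2.0309 -0.0002  1.0846  1.448 ]
axes
 [[ 0.9495  0.3139  0.0003]
 [ 0.3139 -0.9495 -0.0001]
 [ 0.0003  0.0002 -1.    ]]
turn units [-0.9475  0.9718 -3.0819] rows 11.225227235468827
slide units [ 0.1184 -0.1678  0.0778] rows 1.3174621547574596
slide units after turn [0.1648 0.0557 0.134 ]
```

```bash
python3 -m inch '{"slide":[[0,0,0],[0,0,0],[0,0,0],[0,0,0],[0,0,0],[0,0,0],[0,0,0],[0,0,0]],"turn":[[-0.079,0.081,-0.257],[-0.079,0.081,-0.257],[-0.079,0.081,-0.257],[-0.079,0.081,-0.257],[-0.079,0.081,-0.257],[-0.079,0.081,-0.257],[-0.079,0.081,-0.257],[-0.079,0.081,-0.257]],"grip":[-1,-1,-1,-1,-1,-1,-1,-1]}'
python3 -m inch '{"slide":[[0,0,0],[0,0,0],[0,0,0],[0,0,0],[0.08,0.03,0.067],[0.08,0.03,0.067],[0,0,0],[0,0,0]],"turn":[[-0.079,0.081,-0.257],[-0.079,0.081,-0.257],[-0.079,0.081,-0.257],[-0.079,0.081,-0.257],[0,0,0],[0,0,0],[0,0,0],[0,0,0]],"grip":[-1,-1,-1,-1,-1,-1,-1,-1]}'
python3 - <<'E'
from plan import *
from rig import viewer
go([.415,.15,.256],[.54,.1934,-.819],[-.337,.941,0])
w=viewer.get_calibration("wrist"); f=viewer.grab_frame("wrist"); cv2.imwrite("pics/w1.png",f[:,:,::-1])
np.save("w1.npy",w["pose"]); print(w["pose"])
print(blobs(f,(110,120,40),(130,255,255),(0,0,640,480),100)[1])
E
```

```text
clock: 2.5
tcp_pos: [0.3968, 0.0891, 0.2792]
eef_rot: [0.124, 0.756, 0.618, 0.176]
wrist_force: [-0.9, 0.1, -0.6]
grip_width: 0.0853
grip_force: 0.0
clock: 3.3
tcp_pos: [0.4194, 0.1468, 0.2556]
eef_rot: [0.161, 0.59, 0.756, 0.233]
wrist_force: [-1.0, -0.6, -1.0]
grip_width: 0.0854
grip_force: 0.0
t 3.3 tcp [0.4194 0.1468 0.2556] F [-1.0455 -0.5875 -1.0171] w 0.0854 j [ 0.3127 -0.0847  2.3357 -0.0131  0.3159  0.079 ]
axes
 [[-0.2517  0.8172  0.5185]
 [ 0.9673  0.1943  0.1633]
 [ 0.0328  0.5426 -0.8394]]
turn units [-0.0712  0.0455 -0.1848] rows 0.6772966504766113
slide units [ 0.0141 -0.0091 -0.007 ] rows 0.10888029310181246
slide units after turn [ 0.015  -0.0075 -0.0069]
[[ 0.8173  0.1017  0.5672  0.3269]
 [ 0.1946 -0.9752 -0.1055  0.1884]
 [ 0.5424  0.1967 -0.8168  0.3771]
 [ 0.      0.      0.      1.    ]]
[([487.3, 109.8], [477, 100, 21, 20, 358]), ([454.3, 141.7], [443, 132, 23, 20, 388]), ([321.9, 207.2], [309, 193, 27, 29, 609])]
```

View pics/w1.png

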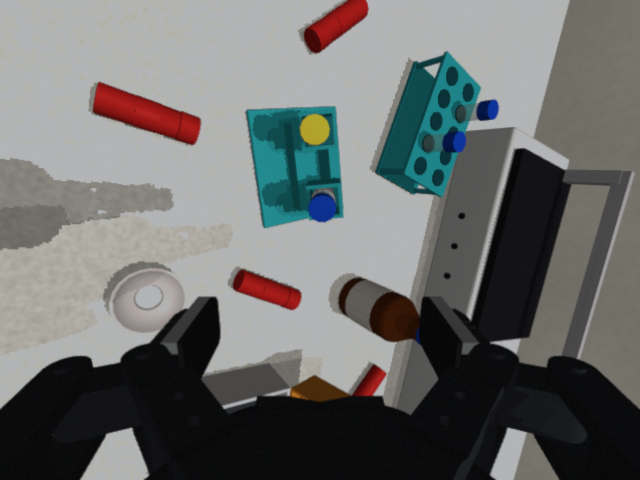

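```bash
python3 -m inch '{"slide":[[0,0,0],[0,0,0]],"turn":[[-0.07,0.045,-0.185],[0,0,0]],"grip":[-0.4,-0.4]}'
python3 - <<'E'
from plan import *
from rig import viewer
w=viewer.get_calibration("wrist"); f=viewer.grab_frame("wrist")
s,t=viewer.get_calibration("side"),viewer.get_calibration("top")
b=blobs(f,(110,120,40),(130,255,255),(200,100,400,300),100)[1];print(b)
u=[b[0][0]]
print(tri(w,u,t,[[229.7,242.7]]),tri(w,u,s,[[303.3,181.8]]))
for z in(.085,.092,.098):print(plane(w,u,z))
M,y=blobs(f,(20,100,80),(35,255,255),(200,50,400,300),100);print(y,tri(w,[y[0][0]],t,[[194.9,254.4]]))
M,_=blobs(f,(80,80,30),(100,255,255),(200,60,365,300),100)
c=cv2.boxPoints(cv2.minAreaRect(cv2.findNonZero(M)));p=plane(w,c,.006);print(c,p,p.mean(0),[np.linalg.norm(p[i]-p[i-1]) for i in range(4)],[np.degrees(np.arctan2(*(p[i]-p[i-1])[1::-1])) for i in range(4)])
go()
E
```

```text
clock: 3.55
tcp_pos: [0.4189, 0.1455, 0.2559]
eef_rot: [0.172, 0.553, 0.777, 0.245]
wrist_force: [-0.2, -0.2, -0.6]
grip_width: 0.0605
grip_force: 0.0
[([316.4, 209.7], [304, 196, 26, 29, 593])]
[[0.5242 0.1891 0.0853 0.0018]] [[0.5214 0.1885 0.0913 0.0031]]
[[0.5241 0.1883 0.085 ]]
[[0.5191 0.1881 0.092 ]]
[[0.5148 0.188  0.098 ]]
[([315.3, 131.9], [301, 117, 30, 31, 720])] [[0.4988 0.2616 0.0834 0.0004]]
[[246.8171 108.0739]
 [335.0973 102.5564]
 [342.4825 220.7198]
 [254.2023 226.2374]] [[0.4549 0.2743 0.006 ]
 [0.5642 0.327  0.006 ]
 [0.6297 0.1855 0.006 ]
 [0.4991 0.1503 0.006 ]] [0.537  0.2343 0.006 ] [np.float64(0.13163516518657273), np.float64(0.1213015312743025), np.float64(0.15593557732070762), np.float64(0.13530881299541941)] [np.float64(109.6096609066403), np.float64(25.757354607518188), np.float64(-65.13429068679422), np.float64(-164.9065417833806)]
t 3.6 tcp [0.4193 0.1455 0.2562] F [0.5046 0.3334 0.1956] w 0.06 j [ 0.288  -0.0913  2.3568  0.1069  0.2698 -0.1351]
axes
 [[-0.3246  0.7771  0.5393]
 [ 0.9459  0.2636  0.1894]
 [ 0.005   0.5715 -0.8206]]
```

```bash
python3 -c "
from plan import *
z=[.5404,.1924,-.8192];x=[-.3355,.942,0]
go([.503,.182,.1166],z,x)
go([.5363,.1942,.0658],z,x)"
```

```text
t 3.6 tcp [0.4193 0.1455 0.2562] F [0.5046 0.3334 0.1956] w 0.06 j [ 0.288  -0.0913  2.3568  0.1069  0.2698 -0.1351]
axes
 [[-0.3246  0.7771  0.5393]
 [ 0.9459  0.2636  0.1894]
 [ 0.005   0.5715 -0.8206]]
turn units [-0.005   0.005  -0.0247] rows 0.0857186947503278
slide units [ 0.0221 -0.0173  0.5553] rows 3.3359603578612975
slide units after turn [ 0.0209 -0.0184  0.5553]
t 3.6 tcp [0.4193 0.1455 0.2562] F [0.5046 0.3334 0.1956] w 0.06 j [ 0.288  -0.0913  2.3568  0.1069  0.2698 -0.1351]
axes
 [[-0.3246  0.7771  0.5393]
 [ 0.9459  0.2636  0.1894]
 [ 0.005   0.5715 -0.8206]]
turn units [-0.005   0.005  -0.0247] rows 0.0857186947503278
slide units [ 0.0237 -0.0171  0.7618] rows 4.574124095628942
slide units after turn [ 0.022  -0.0187  0.7618]
```

```bash
python3 -m inch '{"slide":[[0,0,0],[0.021,-0.018,0.13],[0,0,0.14],[0,0,0.14],[0,0,0.14],[0,0,0],[0,0,0]],"turn":[[-0.005,0.005,-0.025],[0,0,0],[0,0,0],[0,0,0],[0,0,0],[0,0,0],[0,0,0]],"grip":[-0.4,-0.4,-0.4,-0.4,-0.4,-0.4,-0.4]}'
python3 - <<'E'
from plan import *
from rig import viewer
w=viewer.get_calibration("wrist"); f=viewer.grab_frame("wrist");cv2.imwrite("pics/w2.png",f[:,:,::-1])
b=blobs(f,(110,120,40),(130,255,255),(100,100,500,450),100)[1];print(b)
for q in b:
  for z in(.085,.092,.098):print(plane(w,[q[0]],z))
go([.5363,.1942,.0658],[.5404,.1924,-.8192],[-.3355,.942,0])
E
```

```text
clock: 4.3
tcp_pos: [0.5028, 0.1726, 0.1651]
eef_rot: [0.147, 0.55, 0.789, 0.232]
wrist_force: [0.0, -0.4, 0.3]
grip_width: 0.0596
grip_force: 0.0
[([486.3, 166.2], [472, 153, 28, 28, 688]), ([291.0, 242.2], [270, 220, 43, 45, 1467])]
[[0.7107 0.3062 0.085 ]]
[[0.7002 0.3028 0.092 ]]
[[0.6913 0.2998 0.098 ]]
[[0.5236 0.1876 0.085 ]]
[[0.5196 0.1882 0.092 ]]
[[0.5162 0.1888 0.098 ]]
t 4.35 tcp [0.5024 0.1727 0.1655] F [-0.4921 -0.3986  0.2531] w 0.0596 j [ 0.2712  0.2612  2.2407  0.6504  0.1094 -0.7109]
axes
 [[-0.352   0.7994  0.4869]
 [ 0.9357  0.2878  0.204 ]
 [ 0.023   0.5274 -0.8493]]
turn units [-0.1109 -0.0579  0.0042] rows 0.41711692825514135
slide units [ 0.0197 -0.0644  0.3518] rows 2.1489372294119913
slide units after turn [ 0.0297 -0.0838  0.3469]
```

View pics/w2.png

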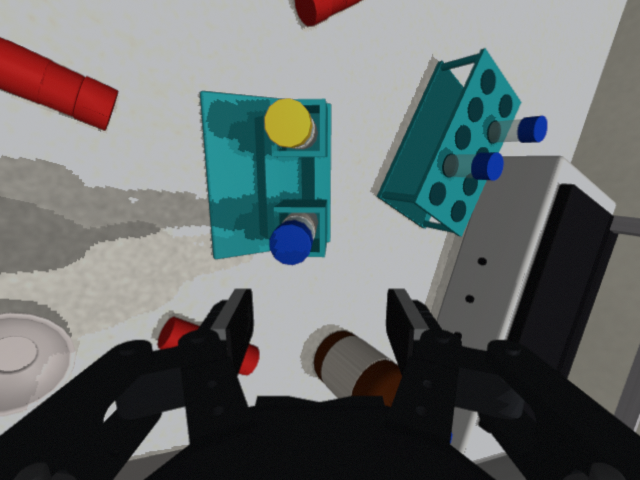

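```bash
python3 -m inch '{"slide":[[0,0,-0.15],[0,0,-0.15],[0,0,-0.1],[0,0,0]],"turn":[[0,0,0],[0,0,0],[0,0,0],[0,0,0]],"grip":[-0.2,-0.2,-0.2,-0.2]}'
python3 -c "
from plan import *
go([.5315-.3221*.1,.1924-.1152*.1,.0631+.094],[.3221,.1152,-.9397],[.9417,.337,.4])"
```

```text
clock: 4.75
tcp_pos: [0.4496, 0.1513, 0.2625]
eef_rot: [0.149, 0.548, 0.789, 0.236]
wrist_force: [0.2, -0.4, -0.2]
grip_width: 0.0511
grip_force: 0.0
t 4.75 tcp [0.4496 0.1513 0.2625] F [ 0.1813 -0.3628 -0.2203] w 0.0511 j [ 0.2473 -0.0392  2.2696  0.235   0.3603 -0.3054]
axes
 [[-0.355   0.7942  0.4931]
 [ 0.9346  0.2878  0.2092]
 [ 0.0242  0.5351 -0.8444]]
turn units [ 0.2909 -0.3864  3.1414] rows 10.594566601194513
slide units [ 0.0249 -0.028   0.399 ] rows 2.404405675660033
slide units after turn [ 0.0576 -0.0371  0.3948]
```

```bash
python3 -m inch '{"slide":[[0,0,0],[0,0,0],[0,0,0],[0,0,0],[0,0,0],[0,0,0],[0,0,0],[0,0,0]],"turn":[[0.0265,-0.035,0.2856],[0.0265,-0.035,0.2856],[0.0265,-0.035,0.2856],[0.0265,-0.035,0.2856],[0.0265,-0.035,0.2856],[0.0265,-0.035,0.2856],[0.0265,-0.035,0.2856],[0.0265,-0.035,0.2856]],"grip":[-0.2,-0.2,-0.2,-0.2,-0.2,-0.2,-0.2,-0.2]}' | head -3
python3 -m inch '{"slide":[[0,0,0],[0,0,0],[0,0,0],[0.029,-0.018,0.1],[0.029,-0.018,0.1],[0,0,0.1],[0,0,0.09],[0,0,0]],"turn":[[0.0265,-0.035,0.2856],[0.0265,-0.035,0.2856],[0.0265,-0.035,0.2856],[0,0,0],[0,0,0],[0,0,0],[0,0,0],[0,0,0]],"grip":[-0.2,-0.2,-0.2,-0.2,-0.2,-0.2,-0.2,-0.2]}' | head -3
python3 -c "
from plan import *
go([.5315,.1924,.0631],[.3221,.1152,-.9397],[.9417,.337,.4])"
```

```text
clock: 5.55
tcp_pos: [0.4497, 0.1517, 0.258]
eef_rot: [0.022, 0.908, 0.368, 0.199]
clock: 6.35
tcp_pos: [0.4972, 0.1807, 0.1507]
eef_rot: [-0.029, 0.97, 0.173, 0.166]
t 6.35 tcp [0.4972 0.1807 0.1507] F [ 0.2399 -0.4288 -0.3355] w 0.0512 j [0.3211 0.3015 2.1189 0.0235 0.3839 1.5186]
axes
 [[ 0.8853  0.3455  0.3113]
 [ 0.3266 -0.9384  0.1128]
 [ 0.3311  0.0018 -0.9436]]
turn units [-0.0029  0.0232  0.0184] rows 0.09910528951367222
slide units [0.0172 0.0024 0.3157] rows 1.896856044172616
slide units after turn [0.0136 0.0018 0.3158]
```

```bash
python3 -m inch '{"slide":[[0.014,0.002,0.06],[0,0,0.06],[0,0,0.06],[0,0,0.05],[0,0,0.045],[0,0,0.04],[0,0,0],[0,0,0]],"turn":[[-0.003,0.023,0.018],[0,0,0],[0,0,0],[0,0,0],[0,0,0],[0,0,0],[0,0,0],[0,0,0]],"grip":[-0.2,-0.2,-0.2,-0.2,-0.2,-0.2,-0.2,-0.2]}'
python3 - <<'E'
from plan import *
from rig import viewer
go([.5315,.1924,.0631],[.3221,.1152,-.9397],[.9417,.337,.4])
f=viewer.grab_frame("wrist");cv2.imwrite("pics/w3.png",f[:,:,::-1])
E
```

```text
clock: 7.15
tcp_pos: [0.5336, 0.1931, 0.0673]
eef_rot: [-0.03, 0.97, 0.169, 0.174]
wrist_force: [-0.7, 0.2, 0.8]
grip_width: 0.0507
grip_force: 0.0
t 7.15 tcp [0.5336 0.1931 0.0673] F [-0.689   0.1907  0.77  ] w 0.0507 j [0.3222 0.5111 2.0809 0.0402 0.1947 1.5106]
axes
 [[ 0.8826  0.3375  0.3273]
 [ 0.3164 -0.9413  0.1174]
 [ 0.3477 -0.0001 -0.9376]]
turn units [-0.0007 -0.012   0.0011] rows 0.040209098166532994
slide units [-0.0118 -0.0001  0.0107] rows 0.09538583099576871
slide units after turn [-0.0117 -0.0001  0.0108]
```

View pics/w3.png

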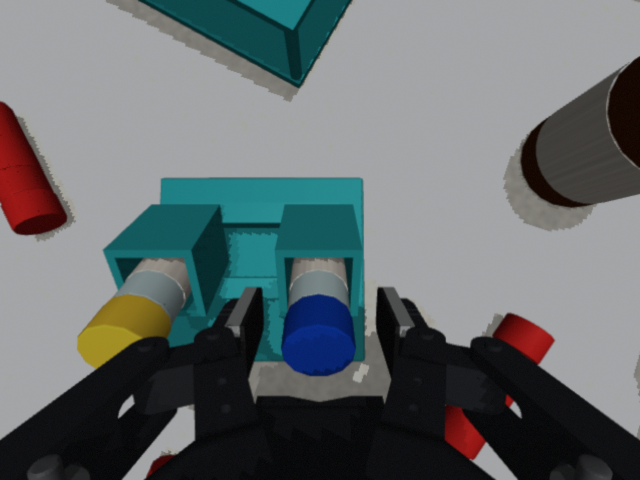

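```bash
python3 -m inch '{"slide":[[-0.012,0,0.011],[0,0,0],[0,0,0],[0,0,0],[0,0,0],[0,0,0]],"turn":[[0,-0.012,0],[0,0,0],[0,0,0],[0,0,0],[0,0,0],[0,0,0]],"grip":[-0.2,1,1,1,1,1]}' 40
python3 -c "
from plan import *
go([.5315-.5404*.07,.1924-.1924*.07,.0631+.8192*.07])"
```

```text
clock: 7.8
tcp_pos: [0.5314, 0.1923, 0.0627]
eef_rot: [-0.03, 0.97, 0.169, 0.171]
wrist_force: [-3.2, -1.7, 7.2]
grip_width: 0.0274
grip_force: 39.0
t 7.8 tcp [0.5314 0.1923 0.0627] F [-3.2408 -1.7089  7.2157] w 0.0274 j [0.3221 0.5191 2.0827 0.0408 0.1912 1.5098]
axes
 [[ 0.8846  0.3377  0.3217]
 [ 0.3173 -0.9413  0.1155]
 [ 0.3418 -0.0001 -0.9398]]
slide units [-0.0595 -0.0004 -0.2266] rows 1.4055853986651463
```

```bash
python3 -m inch '{"slide":[[-0.01,0,-0.038],[-0.01,0,-0.038],[-0.01,0,-0.038],[-0.01,0,-0.038],[-0.01,0,-0.038],[-0.01,0,-0.038],[-0.01,0,-0.038],[-0.01,0,-0.038]],"turn":[[0,0,0],[0,0,0],[0,0,0],[0,0,0],[0,0,0],[0,0,0],[0,0,0],[0,0,0]],"grip":[1,1,1,1,1,1,1,1]}'
python3 -c "
from plan import *
go([.476,-.03,.28],[0,-.2588,-.9659],[0,1,-.2])"
```

```text
clock: 8.6
tcp_pos: [0.4804, 0.174, 0.1408]
eef_rot: [-0.03, 0.97, 0.169, 0.171]
wrist_force: [0.3, -0.6, -0.4]
grip_width: 0.0272
grip_force: 39.4
t 8.6 tcp [0.4804 0.174  0.1408] F [ 0.2892 -0.5557 -0.4425] w 0.0272 j [0.319  0.298  2.1686 0.0273 0.3261 1.5211]
axes
 [[ 0.8845  0.3376  0.3219]
 [ 0.3172 -0.9413  0.1156]
 [ 0.342  -0.0001 -0.9397]]
turn units [ 0.1084 -1.063  -2.4849] rows 9.016127437700543
slide units [-0.0701  0.635  -0.5193] rows 4.939883463777704
slide units after turn [-0.7769 -0.0148 -0.2721]
```

```bash
python3 -m inch '{"slide":[[0.05,0,-0.14],[0.05,0,-0.14],[0,0,0],[0,0,0],[0,0,0],[0,0,0],[0,0,0],[0,0,0]],"turn":[[0,0,0],[0,0,0],[0.0108,-0.1063,-0.2485],[0.0108,-0.1063,-0.2485],[0.0108,-0.1063,-0.2485],[0.0108,-0.1063,-0.2485],[0.0108,-0.1063,-0.2485],[0.0108,-0.1063,-0.2485]],"grip":[1,1,1,1,1,1,1,1]}'|head -2
python3 -m inch '{"slide":[[0,0,0],[0,0,0],[0,0,0],[0,0,0],[0,0,0]],"turn":[[0.0108,-0.1063,-0.2485],[0.0108,-0.1063,-0.2485],[0.0108,-0.1063,-0.2485],[0,0,0],[0,0,0]],"grip":[1,1,1,1,1]}'|head -2
python3 -c "
from plan import *
go([.476,-.080,.18],[0,-.2588,-.9659],[0,1,-.2])"
```

```text
clock: 9.4
tcp_pos: [0.4803, 0.1737, 0.2298]
clock: 9.9
tcp_pos: [0.4802, 0.1742, 0.2292]
t 9.9 tcp [0.4802 0.1742 0.2292] F [ 0.4158 -0.197  -0.2648] w 0.0273 j [ 0.4373  0.2994  1.8409 -0.2169  1.0921  0.672 ]
axes
 [[ 0.1263  0.992   0.0089]
 [ 0.9708 -0.1218 -0.2067]
 [-0.2039  0.0347 -0.9784]]
turn units [ 0.0109 -0.1082 -0.2537] rows 0.9201270714049757
slide units [-0.7908  0.0837  0.3354] rows 5.178223969658611
slide units after turn [-0.7759 -0.0139  0.3777]
```

```bash
python3 -m inch '{"slide":[[0,0,0],[-0.13,-0.002,0.063],[-0.13,-0.002,0.063],[-0.13,-0.002,0.063],[-0.13,-0.002,0.063],[-0.13,-0.002,0.063],[-0.126,-0.004,0.063],[0,0,0]],"turn":[[0.011,-0.108,-0.254],[0,0,0],[0,0,0],[0,0,0],[0,0,0],[0,0,0],[0,0,0],[0,0,0]],"grip":[1,1,1,1,1,1,1,1]}'
python3 -m inch '{"slide":[[0,0,0],[0,0,0]],"turn":[[0,0,0],[0,0,0]],"grip":[1,1]}' >/dev/null
python3 - <<'E'
from plan import *
from rig import viewer
go([.476,-.080,.18],[0,-.2588,-.9659],[0,1,-.2])
I={n:viewer.grab_frame(n) for n in("side","top","wrist")}
for n in I: cv2.imwrite(f"pics/{n}4.png",I[n][:,:,::-1])
a=cv2.resize(I["side"][140:340,220:420],(600,600),interpolation=2)
b=cv2.resize(I["wrist"][:,80:560],(200,200)); c=cv2.resize(I["top"][150:320,290:460],(200,200))
b=np.vstack([b,c,np.zeros((200,200,3),np.uint8)])
cv2.imwrite("pics/c4.png",np.hstack([a,b])[:,:,::-1])
w=viewer.get_calibration("wrist");np.save("w4.npy",w["pose"])
E
```

```text
clock: 10.7
tcp_pos: [0.4751, -0.0843, 0.1796]
eef_rot: [0.092, 0.703, 0.699, -0.093]
wrist_force: [-0.4, 0.2, -1.5]
grip_width: 0.0273
grip_force: 39.6
t 10.9 tcp [ 0.4771 -0.0798  0.1805] F [-0.3506  1.0568 -1.9775] w 0.0272 j [-0.0288  0.2974  1.9983 -0.3466  0.8675  0.1982]
axes
 [[-0.0012  1.      0.001 ]
 [ 0.9658  0.0014 -0.2592]
 [-0.2592  0.0006 -0.9658]]
turn units [0.002  0.0009 0.0024] rows 0.010889727682568521
slide units [-0.     -0.0035  0.0019] rows 0.023895953783410424
slide units after turn [-0.     -0.0035  0.0019]
```

View pics/c4.png

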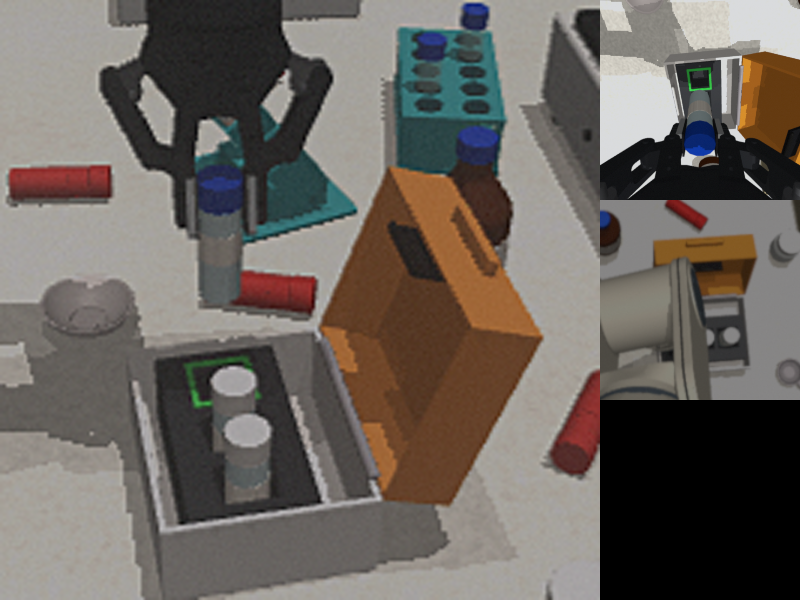

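```bash
python3 - <<'E'
from plan import *
from rig import viewer
w=viewer.get_calibration("wrist");w["pose"]=np.load("w4.npy");s=viewer.get_calibration("side")
f=cv2.imread("pics/wrist4.png")[:,:,::-1].copy();g=cv2.imread("pics/side4.png")[:,:,::-1].copy()
bw=blobs(f,(105,100,30),(130,255,255),(200,200,450,480),100)[1];bs=blobs(g,(105,90,30),(130,255,255),(270,180,310,230),20)[1];print(bw,bs)
M,gr=blobs(f,(45,100,50),(75,255,255),(200,100,450,300),20);print(gr)
c=cv2.approxPolyDP(cv2.convexHull(cv2.findNonZero(M)),6,True).reshape(-1,2);p=plane(w,c,.057);print(c,p,p.mean(0),[np.linalg.norm(p[i]-p[i-1]) for i in range(len(p))])
M,gr=blobs(g,(45,100,50),(75,255,255),(250,240,320,300),10);c=cv2.approxPolyDP(cv2.convexHull(cv2.findNonZero(M)),2,True).reshape(-1,2);print(c,plane(s,c,.057))
for r in range(150,300,6): print(r,f[r,310:331:10].tolist())
a=cv2.resize(f[130:400,220:420],(592,800)[:2] if 0 else (444,600),interpolation=2)
cv2.imwrite("pics/w4c.png",a[:,:,::-1])
E
```

```text
[([319.2, 332.2], [281, 289, 78, 85, 5362])] [([292.9, 202.7], [286, 195, 15, 17, 225])]
[([318.7, 188.6], [287, 161, 62, 59, 1325])]
[[348 213]
 [295 219]
 [287 167]
 [345 161]] [[ 0.4991 -0.0945  0.057 ]
 [ 0.4566 -0.1     0.057 ]
 [ 0.4521 -0.057   0.057 ]
 [ 0.4949 -0.0523  0.057 ]] [ 0.4757 -0.0759  0.057 ] [np.float64(0.042371679762775144), np.float64(0.04282424197894268), np.float64(0.04322790795624569), np.float64(0.043003740589747555)]
[[306 272]
 [285 275]
 [282 261]
 [302 259]] [[ 0.4994 -0.0918  0.057 ]
 [ 0.4583 -0.0962  0.057 ]
 [ 0.4551 -0.0548  0.057 ]
 [ 0.4955 -0.0526  0.057 ]]
150 [[34, 35, 36], [30, 30, 32], [33, 34, 36]]
156 [[32, 34, 36], [36, 37, 40], [34, 35, 37]]
162 [[35, 36, 37], [33, 40, 36], [29, 67, 34]]
168 [[35, 126, 46], [36, 123, 45], [33, 93, 42]]
174 [[56, 57, 60], [54, 56, 59], [34, 35, 37]]
180 [[55, 57, 60], [55, 56, 60], [34, 35, 38]]
186 [[53, 56, 58], [36, 37, 39], [32, 34, 35]]
192 [[22, 24, 25], [22, 23, 24], [21, 22, 24]]
198 [[22, 24, 24], [21, 23, 23], [22, 25, 26]]
204 [[21, 23, 24], [19, 22, 22], [21, 21, 23]]
210 [[41, 42, 46], [30, 35, 33], [32, 67, 39]]
216 [[70, 179, 86], [95, 113, 106], [60, 141, 70]]
222 [[92, 102, 103], [95, 105, 106], [92, 101, 103]]
228 [[93, 103, 104], [94, 104, 105], [93, 103, 103]]
234 [[93, 102, 103], [94, 104, 105], [92, 102, 103]]
240 [[94, 104, 105], [99, 106, 105], [93, 103, 104]]
246 [[111, 108, 101], [113, 109, 103], [115, 110, 105]]
252 [[111, 107, 101], [114, 110, 103], [114, 110, 104]]
258 [[112, 108, 102], [114, 110, 104], [114, 110, 104]]
264 [[114, 110, 104], [124, 123, 118], [114, 110, 105]]
270 [[94, 104, 105], [95, 105, 106], [92, 103, 103]]
276 [[94, 104, 105], [95, 105, 106], [91, 102, 102]]
282 [[94, 104, 104], [95, 105, 106], [92, 102, 103]]
288 [[94, 104, 105], [83, 95, 104], [92, 102, 103]]
294 [[9, 27, 82], [6, 28, 83], [5, 28, 82]]
```

View pics/w4c.png

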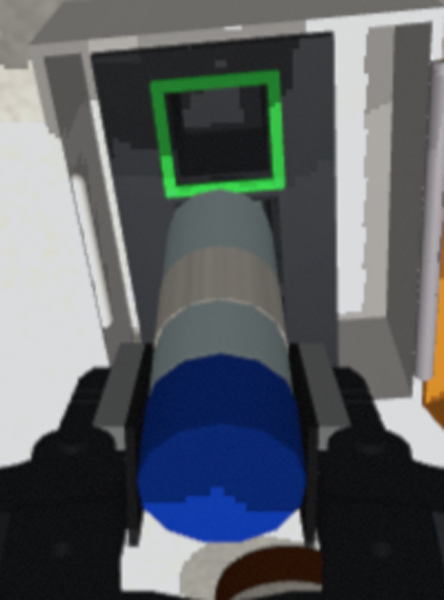

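```bash
python3 - <<'E'
from plan import *
from rig import viewer
from scipy.optimize import least_squares
w=viewer.get_calibration("wrist");w["pose"]=np.load("w4.npy");s=viewer.get_calibration("side")
def proj(c,P):
    f=240/np.tan(np.radians(c["fov_y"]/2));K=np.array([[f,0,c["cx"]],[0,f,c["cy"]],[0,0,1.]])
    Ri=c["pose"][:3,:3].T; return cv2.projectPoints(np.array([P],float),cv2.Rodrigues(Ri)[0],-Ri@c["pose"][:3,3],K,c["D"])[0].ravel()
def pts(v):
    x,y,z,t=v;T=np.array([x,y,z]);a=np.array([0,np.sin(t),np.cos(t)]);n=np.array([0,np.cos(t),-np.sin(t)]);return T,a,n
def res(v):
    T,a,n=pts(v);B=T-.085*a
    return np.r_[proj(w,T)-[319.5,347.4],proj(w,B+.0135*n)[1]-215.5,proj(s,T-.009*a)-[292.9,202.7],proj(s,B-.0135*n)[1]-242.3]
r=least_squares(res,[.477,-.075,.2,0],x_scale=[.01,.01,.01,.1]);print(r.x,r.fun,"bottom",pts(r.x)[0]-.085*pts(r.x)[1])
E
```

```text
[ 0.4762 -0.0719  0.2149  0.0322] [ 0.077  -0.0182  0.0451 -0.3822  0.2585 -0.2925] bottom [ 0.4762 -0.0746  0.13  ]
```

```bash
python3 -m inch '{"slide":[[0,0,0],[-0.005,0,0.001],[0.01,0,0.042],[0.01,0,0.042],[0.01,0,0.042],[0.01,0,0.042],[0.008,0,0.036],[0,0,0]],"turn":[[0,0.064,0],[0,0,0],[0,0,0],[0,0,0],[0,0,0],[0,0,0],[0,0,0],[0,0,0]],"grip":[1,1,1,1,1,1,1,1]}'
python3 -m inch '{"slide":[[0,0,0],[0,0,0]],"turn":[[0,0,0],[0,0,0]],"grip":[1,1]}' >/dev/null
python3 - <<'E'
from plan import *
from rig import viewer
go([.4765,-.0812,.0625])
f=viewer.grab_frame("wrist");g=viewer.grab_frame("side");cv2.imwrite("pics/w5.png",f[:,:,::-1])
w=viewer.get_calibration("wrist")
a=cv2.resize(f[130:400,220:420],(400,540),interpolation=2);b=cv2.resize(g[170:305,250:350],(400,540),interpolation=2)
cv2.imwrite("pics/c5.png",np.hstack([a,b])[:,:,::-1])
M,gr=blobs(f,(45,100,50),(75,255,255),(150,50,500,400),20);c=cv2.approxPolyDP(cv2.convexHull(cv2.findNonZero(M)),6,True).reshape(-1,2);p=plane(w,c,.057);print(c,p,p.mean(0))
E
```

```text
clock: 11.85
tcp_pos: [0.4757, -0.0817, 0.1153]
eef_rot: [0.08, 0.701, 0.704, -0.083]
wrist_force: [-0.0, 0.0, -1.0]
grip_width: 0.0272
grip_force: 39.6
t 12.05 tcp [ 0.4773 -0.0818  0.1176] F [ 0.9721 -0.4038  0.4926] w 0.0274 j [-0.0521  0.4047  2.0313 -0.3522  0.7241  0.2124]
axes
 [[-0.0026  1.      0.0006]
 [ 0.9735  0.0027 -0.2288]
 [-0.2288 -0.     -0.9735]]
slide units [ 0.0441 -0.0027  0.1784] rows 1.102670051533211
[[355 257]
 [288 262]
 [278 200]
 [352 193]] [[ 0.4991 -0.0958  0.057 ]
 [ 0.4562 -0.0997  0.057 ]
 [ 0.4521 -0.0571  0.057 ]
 [ 0.495  -0.0527  0.057 ]] [ 0.4756 -0.0763  0.057 ]
```

View pics/c5.png

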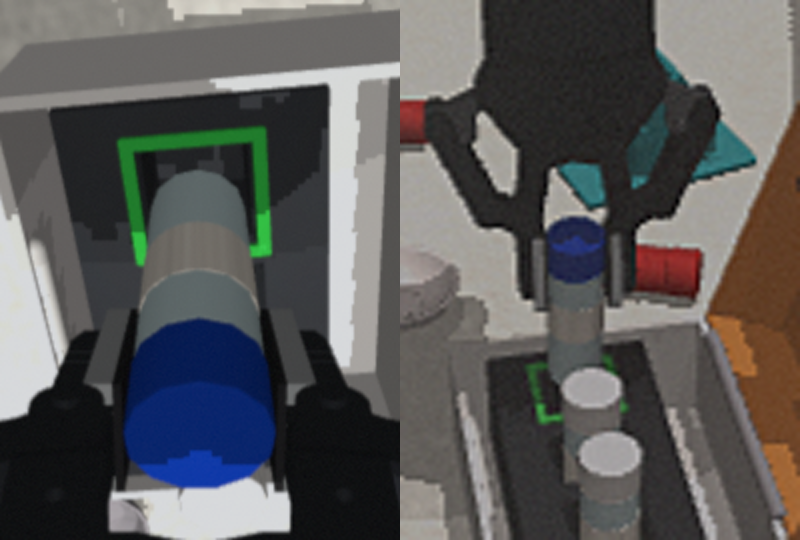

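```bash
python3 -m inch '{"slide":[[0.008,-0.002,0.03],[0.007,0,0.03],[0.007,0,0.03],[0.007,0,0.03],[0,0,0]],"turn":[[0,0,0],[0,0,0],[0,0,0],[0,0,0],[0,0,0]],"grip":[1,1,1,1,1]}'
python3 -m inch '{"slide":[[0.004,0,0.02],[0.004,0,0.015],[0,0,0],[0,0,0]],"turn":[[0,0,0],[0,0,0],[0,0,0],[0,0,0]],"grip":[1,1,1,1]}'
```

```text
clock: 12.65
tcp_pos: [0.4752, -0.0815, 0.0787]
eef_rot: [0.08, 0.701, 0.703, -0.083]
wrist_force: [-0.6, -0.8, -0.2]
grip_width: 0.0275
grip_force: 39.6
clock: 13.05
tcp_pos: [0.4763, -0.0816, 0.0695]
eef_rot: [0.081, 0.701, 0.703, -0.082]
wrist_force: [-0.4, -1.0, -0.9]
grip_width: 0.0273
grip_force: 39.6
```

```bash
python3 -m inch '{"slide":[[0.003,0,0.012],[0,0,0],[0,0,0]],"turn":[[0,0,0],[0,0,0],[0,0,0]],"grip":[1,1,1]}'
python3 -m inch '{"slide":[[0.002,0,0.007],[0,0,0],[0,0,0]],"turn":[[0,0,0],[0,0,0],[0,0,0]],"grip":[1,1,1]}'
```

```text
clock: 13.35
tcp_pos: [0.4763, -0.0815, 0.0658]
eef_rot: [0.081, 0.701, 0.703, -0.082]
wrist_force: [-0.6, 0.7, -1.7]
grip_width: 0.0272
grip_force: 39.6
clock: 13.65
tcp_pos: [0.4763, -0.0815, 0.0636]
eef_rot: [0.081, 0.701, 0.703, -0.082]
wrist_force: [-0.1, 0.0, -0.4]
grip_width: 0.0274
grip_force: 39.6
```

```bash
python3 -m inch '{"slide":[[0.001,0,0.006],[0,0,0],[0,0,0]],"turn":[[0,0,0],[0,0,0],[0,0,0]],"grip":[1,1,1]}'|sed -n 2,4p
python3 -m inch '{"slide":[[0.001,0,0.005],[0,0,0],[0,0,0]],"turn":[[0,0,0],[0,0,0],[0,0,0]],"grip":[1,1,1]}'|sed -n 2,4p
```

```text
tcp_pos: [0.4766, -0.0816, 0.0621]
eef_rot: [0.082, 0.701, 0.703, -0.081]
wrist_force: [-0.2, 1.0, 4.2]
tcp_pos: [0.477, -0.0818, 0.0619]
eef_rot: [0.082, 0.701, 0.703, -0.081]
wrist_force: [-4.9, 1.8, 23.0]
```

```bash
python3 -m inch '{"slide":[[-0.001,0,-0.005],[0,0,0],[0,0,0],[0,0,0],[0,0,0]],"turn":[[0,0,0],[0,0,0],[0,0,0],[0,0,0],[0,0,0]],"grip":[1,1,0.2,0,0]}'
python3 -m inch '{"slide":[[-0.02,0,-0.08],[-0.03,0,-0.13],[-0.03,0,-0.14],[-0.03,0,-0.14],[0,0,0]],"turn":[[0,0,0],[0,0,0],[0,0,0],[0,0,0],[0,0,0]],"grip":[0,0,0,0,0]}'
python3 - <<'E'
from plan import *
from rig import viewer
I={n:viewer.grab_frame(n) for n in("side","wrist")}
w=viewer.get_calibration("wrist")
for n in I: cv2.imwrite(f"pics/{n}6.png",I[n][:,:,::-1])
b=blobs(I["wrist"],(105,100,30),(130,255,255),(150,150,500,480),100)[1];print(b,[plane(w,[q[0]],.095) for q in b])
b=blobs(I["side"],(105,100,30),(130,255,255),(270,220,320,300),20)[1];s=viewer.get_calibration("side");print(b,[plane(s,[q[0]],.09) for q in b])
# lid points from side view (crop c4: px=220+u/3, 140+v/3)
h=lambda u,v:[220+u/3,140+v/3]
go()
P=[h(320,330),h(390,168),h(475,328),h(541,336),h(450,503),h(380,497)]
np.set_printoptions(suppress=True,precision=4)
for n,q in zip("rimtopleft? farcornerInner nearInner nearOuter nearBottomOuter caseNE".split(),P):
    o,d=ray(s,[q]);print(n,q,o,d)
E
```

```text
clock: 14.75
tcp_pos: [0.4761, -0.0816, 0.0615]
eef_rot: [0.081, 0.701, 0.703, -0.082]
wrist_force: [-0.4, 0.5, 0.0]
grip_width: 0.0425
grip_force: 0.0
clock: 15.25
tcp_pos: [0.4798, -0.0802, 0.2176]
eef_rot: [0.085, 0.702, 0.703, -0.078]
wrist_force: [0.8, 0.4, 0.6]
grip_width: 0.043
grip_force: 0.0
[([315.8, 190.6], [298, 170, 37, 41, 1210])] [array([[ 0.4731, -0.0706,  0.095 ]])]
[([292.9, 254.5], [286, 247, 14, 16, 179])] [array([[ 0.4755, -0.0758,  0.09  ]])]
t 15.35 tcp [ 0.4768 -0.0801  0.2131] F [-0.0409  0.2988 -0.6032] w 0.0428 j [-0.0485  0.2417  1.9727 -0.2882  0.9339  0.122 ]
axes
 [[-0.0022  1.      0.0021]
 [ 0.9735  0.0026 -0.2288]
 [-0.2288  0.0015 -0.9735]]
rimtopleft? [326.6666666666667, 250.0] [ 0.4275 -0.7149  0.632 ] [[ 0.1346  0.7592 -0.6367]]
farcornerInner [350.0, 196.0] [ 0.4275 -0.7149  0.632 ] [[ 0.1937  0.8228 -0.5343]]
nearInner [378.33333333333337, 249.33333333333331] [ 0.4275 -0.7149  0.632 ] [[ 0.2497  0.7382 -0.6267]]
nearOuter [400.33333333333337, 252.0] [ 0.4275 -0.7149  0.632 ] [[ 0.2962  0.7222 -0.625 ]]
nearBottomOuter [370.0, 307.66666666666663] [ 0.4275 -0.7149  0.632 ] [[ 0.2208  0.6534 -0.7241]]
caseNE [346.6666666666667, 305.66666666666663] [ 0.4275 -0.7149  0.632 ] [[ 0.1701  0.6664 -0.7259]]
```

```bash
cat >> plan.py <<'E'
H=np.array([.5544,-.1113,.062]);e=np.array([.9945,.1045,0]);fv=np.array([-.1045,.9945,0])
def lid(a,b,c=0): return H+a*e+c*fv+np.array([0,0,b])
E
python3 -c "
from plan import *
go(lid(.115,.19),[0,0,-1],fv)"
```

```text
t 15.35 tcp [ 0.4768 -0.0801  0.2131] F [-0.0409  0.2988 -0.6032] w 0.0428 j [-0.0485  0.2417  1.9727 -0.2882  0.9339  0.122 ]
axes
 [[-0.0022  1.      0.0021]
 [ 0.9735  0.0026 -0.2288]
 [-0.2288  0.0015 -0.9735]]
turn units [-0.0206  0.4615 -0.2036] rows 1.6828833527012175
slide units [-0.0934  0.64   -0.1102] rows 3.9362994022256323
slide units after turn [-0.1305  0.6297 -0.1296]
```

```bash
python3 -m inch '{"slide":[[0,0,-0.14],[0,0,0],[-0.026,0.126,0],[-0.026,0.126,0],[-0.026,0.126,0],[-0.026,0.126,0],[-0.026,0.126,0],[0,0,0]],"turn":[[-0.01,0.231,-0.102],[-0.01,0.231,-0.102],[0,0,0],[0,0,0],[0,0,0],[0,0,0],[0,0,0],[0,0,0]],"grip":[1,1,1,1,1,1,1,1]}' 60
python3 -c "
from plan import *
go(lid(.115,.088),[0,0,-1],fv)"
```

```text
clock: 16.15
tcp_pos: [0.6712, -0.0898, 0.2492]
eef_rot: [-0.002, 0.669, 0.743, -0.001]
wrist_force: [0.5, 0.1, -0.5]
grip_width: -0.0002
grip_force: 0.0
t 16.15 tcp [ 0.6712 -0.0898  0.2492] F [ 0.4737  0.1413 -0.5401] w -0.0002 j [-0.1505  0.4845  1.4871 -0.0003  1.1745 -0.2551]
axes
 [[-0.1045  0.9945 -0.0045]
 [ 0.9945  0.1045  0.0004]
 [ 0.0009 -0.0045 -1.    ]]
turn units [-0.0089 -0.0018  0.0001] rows 0.0303375391984532
slide units [-0.0308 -0.01    0.3306] rows 1.9928759682654664
slide units after turn [-0.0305 -0.0115  0.3305]
```

```bash
python3 -m inch '{"slide":[[-0.03,-0.01,0.09],[0,0,0.09],[0,0,0.09],[0,0,0.06],[0,0,0],[0,-0.053,-0.01],[0,-0.064,-0.035],[0,0,0]],"turn":[[0,0,0],[0,0,0],[0,0,0],[0,0,0],[0,0,0],[0,0,0],[0,0,0],[0,0,0]],"grip":[1,1,1,1,1,1,1,1]}'
python3 - <<'E'
from plan import *
from rig import viewer
go(lid(.061,.112))
f=viewer.grab_frame("side")
M,b=blobs(f,(8,120,60),(20,255,255),(290,150,450,350),50);print(b)
c=cv2.approxPolyDP(cv2.convexHull(cv2.findNonZero(M)),2,True).reshape(-1,2);print(c.tolist())
E
```

```text
clock: 16.95
tcp_pos: [0.63, -0.1025, 0.1685]
eef_rot: [-0.001, 0.669, 0.743, -0.001]
wrist_force: [-0.6, -0.4, 0.5]
grip_width: -0.0001
grip_force: 0.0
t 16.95 tcp [ 0.63   -0.1025  0.1685] F [-0.5611 -0.4356  0.5163] w -0.0001 j [-0.1798  0.516   1.6408 -0.0004  0.9877 -0.2841]
axes
 [[-0.1043  0.9945 -0.0029]
 [ 0.9945  0.1043  0.0002]
 [ 0.0005 -0.0028 -1.    ]]
slide units [-0.0028 -0.0502 -0.0183] rows 0.3213380125390797
[([356.6, 250.6], [327, 194, 62, 113, 4433])]
[[371, 304], [348, 306], [290, 174], [296, 167], [354, 194], [370, 212], [388, 247]]
```

```bash
python3 -m inch '{"slide":[[-0.003,-0.05,-0.018],[0,-0.04,-0.024],[0,-0.038,-0.023],[0,-0.043,-0.004],[0,-0.043,-0.003],[0,-0.043,0.004],[0,-0.042,0.005],[0,0,0]],"turn":[[0,0,0],[0,0,0],[0,0,0],[0,0,0],[0,0,0],[0,0,0],[0,0,0],[0,0,0]],"grip":[1,1,1,1,1,1,1,1]}'
python3 - <<'E'
from plan import *
from rig import viewer
go(lid(-.013,.1253))
f=viewer.grab_frame("side");cv2.imwrite("pics/s7.png",f[:,:,::-1])
M,b=blobs(f,(8,120,60),(20,255,255),(290,150,450,350),50);print(b)
c=cv2.approxPolyDP(cv2.convexHull(cv2.findNonZero(M)),2,True).reshape(-1,2);print(c.tolist())
E
```

```text
clock: 17.8
tcp_pos: [0.5396, -0.1127, 0.1858]
eef_rot: [-0.002, 0.669, 0.743, -0.002]
wrist_force: [1.3, -1.3, -0.4]
grip_width: -0.0
grip_force: 0.0
t 17.8 tcp [ 0.5396 -0.1127  0.1858] F [ 1.285  -1.2501 -0.3758] w -0.0 j [-0.2272  0.3773  1.8258 -0.0007  0.9441 -0.3312]
axes
 [[-0.1042  0.9945 -0.0055]
 [ 0.9946  0.1042  0.0007]
 [ 0.0013 -0.0054 -1.    ]]
slide units [-0.0005  0.0062 -0.005 ] rows 0.047783125260169104
[([329.2, 253.0], [293, 198, 76, 108, 3620])]
[[348, 305], [309, 262], [293, 208], [290, 171], [295, 166], [384, 203], [387, 209], [368, 293]]
```

```bash
python3 -m inch '{"slide":[[0,-0.044,0.01],[0,-0.044,0.012],[0,-0.038,0.021],[0,-0.037,0.021],[0,-0.033,0.028],[0,-0.032,0.028],[0,-0.026,0.033],[0,-0.026,0.033]],"turn":[[0,0,0],[0,0,0],[0,0,0],[0,0,0],[0,0,0],[0,0,0],[0,0,0],[0,0,0]],"grip":[1,1,1,1,1,1,1,1]}'
python3 -m inch '{"slide":[[0,0,0]],"turn":[[0,0,0]],"grip":[1]}'
python3 - <<'E'
from plan import *
from rig import viewer
go(lid(-.106,.045))
f=viewer.grab_frame("side");cv2.imwrite("pics/s8.png",cv2.resize(f[140:360,200:460],(780,600) if 0 else (709,600),interpolation=2)[:,:,::-1])
E
```

```text
clock: 18.65
tcp_pos: [0.4578, -0.1215, 0.13]
eef_rot: [-0.001, 0.669, 0.743, -0.001]
wrist_force: [0.2, -0.3, 0.3]
grip_width: 0.0002
grip_force: 0.2
clock: 18.75
tcp_pos: [0.4563, -0.1211, 0.1292]
eef_rot: [-0.003, 0.669, 0.743, -0.002]
wrist_force: [-0.3, 0.6, -0.5]
grip_width: -0.0001
grip_force: 0.0
t 18.75 tcp [ 0.4563 -0.1211  0.1292] F [-0.3486  0.597  -0.4881] w -0.0001 j [-0.2844  0.3649  2.0288 -0.0007  0.7543 -0.3885]
axes
 [[-0.1044  0.9945 -0.0063]
 [ 0.9945  0.1044  0.0013]
 [ 0.002  -0.0061 -1.    ]]
slide units [-0.0017 -0.0243  0.0743] rows 0.46909432376856497
```

View pics/s8.png

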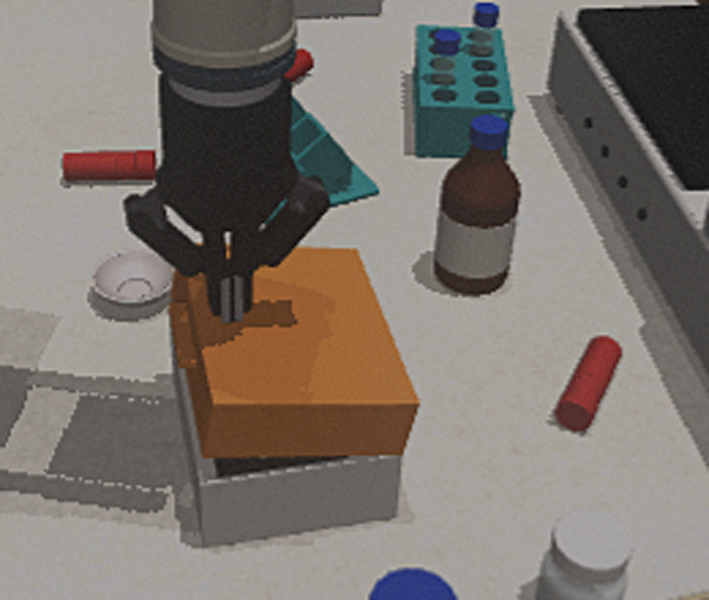

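```bash
python3 -m inch '{"slide":[[0,-0.025,0.02],[0,0,0.02],[0,0,0.015],[0,0,0.01],[0,0,0]],"turn":[[0,0,0],[0,0,0],[0,0,0],[0,0,0],[0,0,0]],"grip":[1,1,1,1,1]}'
python3 -m inch '{"slide":[[0,0,0.007],[0,0,0.004],[0,0,0],[0,0,0]],"turn":[[0,0,0],[0,0,0],[0,0,0],[0,0,0]],"grip":[1,1,1,1]}'
```

```text
clock: 19.3
tcp_pos: [0.451, -0.1222, 0.111]
eef_rot: [-0.001, 0.669, 0.743, -0.001]
wrist_force: [-0.2, 0.5, 0.3]
grip_width: 0.0001
grip_force: 0.0
clock: 19.7
tcp_pos: [0.4511, -0.1222, 0.1082]
eef_rot: [-0.001, 0.669, 0.743, -0.001]
wrist_force: [0.7, -0.1, -1.0]
grip_width: -0.0004
grip_force: 0.0
```

```bash
python3 -m inch '{"slide":[[0,0,0.007],[0,0,0],[0,0,0]],"turn":[[0,0,0],[0,0,0],[0,0,0]],"grip":[1,1,1]}'|sed -n 2,4p
python3 -m inch '{"slide":[[0,0,0.007],[0,0,0],[0,0,0]],"turn":[[0,0,0],[0,0,0],[0,0,0]],"grip":[1,1,1]}'|sed -n 2,4p
python3 - <<'E'
from plan import *
from rig import viewer
go()
f=viewer.grab_frame("side");cv2.imwrite("pics/s9.png",f[:,:,::-1])
s=viewer.get_calibration("side")
M,b=blobs(f,(5,110,40),(22,255,255),(255,220,365,310),50);print(b)
c=cv2.approxPolyDP(cv2.convexHull(cv2.findNonZero(M)),2,True).reshape(-1,2);print(c.tolist())
for q in c:
    o,d=ray(s,[q]);fo=(o-H)@fv;t=(-.082-fo)/(d[0]@fv);P=o+t*d[0];print(q,"near side plane: e",(P-H)@e,"z",P[2])
E
```

```text
tcp_pos: [0.4513, -0.1223, 0.1069]
eef_rot: [-0.001, 0.669, 0.743, -0.001]
wrist_force: [-2.7, 1.0, 11.8]
tcp_pos: [0.4514, -0.1223, 0.1066]
eef_rot: [-0.001, 0.669, 0.743, -0.0]
wrist_force: [-9.3, 2.4, 37.6]
t 20.3 tcp [ 0.4514 -0.1223  0.1066] F [-9.2859  2.4157 37.5512] w -0.0002 j [-0.2898  0.4001  2.0521 -0.0007  0.6908 -0.3942]
axes
 [[-0.1048  0.9945 -0.0014]
 [ 0.9945  0.1048 -0.0001]
 [ 0.0001 -0.0014 -1.    ]]
[([306.1, 277.2], [259, 232, 90, 78, 4900])]
[[347, 305], [328, 309], [272, 309], [262, 285], [259, 268], [262, 250], [268, 238], [326, 232], [348, 287]]
[347 305] near side plane: e -0.0017315940972899221 z 0.0651097368993242
[328 309] near side plane: e -0.03624942942086441 z 0.06258497938555452
[272 309] near side plane: e -0.1342131752741207 z 0.08454405905294926
[262 285] near side plane: e -0.14799913644292434 z 0.14303426480847797
[259 268] near side plane: e -0.15071649897764117 z 0.1797921687535507
[262 250] near side plane: e -0.14427663691750553 z 0.2146594082134643
[268 238] near side plane: e -0.13434187171325854 z 0.23587210605284947
[326 232] near side plane: e -0.0463625833342673 z 0.23368414839380763
[348 287] near side plane: e -0.0029989746866192083 z 0.10948472827617406
```

```bash
python3 -m inch '{"slide":[[0,0,-0.02],[0,0,-0.1],[0,0,-0.15],[0,0,-0.15],[0,0,0],[0,0,0]],"turn":[[0,0,0],[0,0,0],[0,0,0],[0,0,0],[0,0,0],[0,0,0]],"grip":[1,1,1,1,1,1]}'
python3 - <<'E'
from plan import *
from rig import viewer
f=viewer.grab_frame("side");cv2.imwrite("pics/s10.png",f[:,:,::-1])
g=viewer.grab_frame("top");cv2.imwrite("pics/t10.png",g[:,:,::-1])
s=viewer.get_calibration("side")
M,b=blobs(f,(5,110,40),(22,255,255),(245,220,365,340),50);print(b)
c=cv2.approxPolyDP(cv2.convexHull(cv2.findNonZero(M)),2,True).reshape(-1,2)
for q in c:
    o,d=ray(s,[q]);fo=(o-H)@fv;t=(-.082-fo)/(d[0]@fv);P=o+t*d[0];print(q,"near side plane: e",(P-H)@e,"z",P[2])
a=cv2.resize(f[220:340,240:370],(650,600),interpolation=2);cv2.imwrite("pics/c10.png",a[:,:,::-1])
E
```

```text
clock: 20.95
tcp_pos: [0.4519, -0.1224, 0.2311]
eef_rot: [0.0, 0.669, 0.743, -0.0]
wrist_force: [-0.4, -0.6, -0.7]
grip_width: 0.0001
grip_force: 0.0
[([302.2, 274.1], [259, 232, 90, 86, 5973])]
[347 305] near side plane: e -0.0017315940972899221 z 0.0651097368993242
[274 317] near side plane: e -0.13155122709469858 z 0.0641360511935416
[261 282] near side plane: e -0.14922994046693983 z 0.14984535975914504
[261 239] near side plane: e -0.14465038134960775 z 0.2356184697650846
[326 232] near side plane: e -0.0463625833342673 z 0.23368414839380763
[348 287] near side plane: e -0.0029989746866192083 z 0.10948472827617406
```

View pics/c10.png

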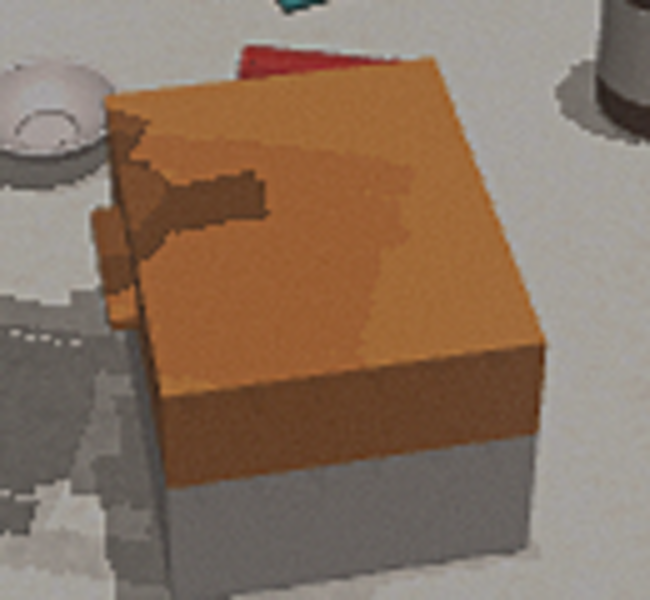

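```bash
python3 -c "
from rig import arm
print(arm.finish_job())"
```

```text
the job is handed in; nothing more can be done
None
```

The blue-capped sample vial was lowered into the green-framed cell and released on the cell floor. The lid was then pressed to a hard stop and shows no gap in the last picture, though I never saw the black tab itself snap home. The job is handed in at about 21 s of the 64 s, and the judge's result was not shown.

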